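Clip a sprung gas-drying cartridge into its cradle

ROBOT

A 6-joint arm with a two-finger parallel gripper is mounted at the origin on the work surface. World frame = base frame: x ahead of the robot, y to its left, z up, the work surface at z = 0. Lengths are in mm, angles in rad, forces in N, time in s.
With the tool pointing down it reaches from about 350 to 875 mm from the base axis. Payload 15.5 kg.
Tool frame: the origin (TCP) lies at the very end of the fingers, on their centre line; the grasp point (between the pads) lies manip.tcp_to_grasp behind it (manip.tcp_to_grasp is the distance from the TCP to the grasp point, in mm); x points along the fingers, z is the direction in which the jaws open and shut, and the axes are right-handed (so a half turn about x gives the same grasp; the last joint's range is limited). The gripper opens to 85 mm and grips with 20 to 120 N. Pads are 22 mm wide; open, the fingers measure 114 mm over their backs; the gripper's body (76 mm by 85 mm) begins 54 mm behind the grasp point. The pads swing forward as they close: fully open they stand 13 mm farther back than shut.
Start: joints at [-1.246, 0.494, 1.345, -0, 1.302, -0.096], TCP at [255.308, -570.477, 194.777] pointing down, gripper open.
Joint ranges: [-2.91, 2.91], [-0.82, 2.16], [0.22, 2.67], [-1.22, 4.37], [0.12, 2.79], [-3.08, 3.08]. Speed limits (rad/s): [1.89, 1.89, 2.57, 3.01, 3.01, 3.01].

INTERFACE

Orientations are given as a rotation vector (axis times angle).
In Python, from workcell import manip gives the robot as it stands. Calls block until the motion is done:
- manip.reach(position, orientation): joint-space move of the TCP to a pose.
- manip.move_linear(position, feed=150, ori=None, stop_force=None): straight line of the TCP; ori=None keeps the orientation; feed is the mean speed in mm/s. With stop_force (N) it stops when the force on the tool has changed by that much, and returns True; else False.
- manip.goto_joints(angles): joint-space move.
- manip.command_gripper(opening, force=None): finger opening in mm; force is the grip in N (None keeps the last); returns when the fingers have stopped.
- manip.pause(seconds).
- manip.inverse_kinematics(position, orientation): joint angles nearest the present ones, or None.
- manip.capture(name): name is "scene" or "top" or "wrist"; returns (picture, depth): 384x512x3 uint8, red, green, blue; 384x512 float32, mm along the optical axis (not along the pixel's ray), 0 where there is no reading.
- manip.camera_info(name): a dict with "vertical_fov" (degrees; the focal length in pixels is half the picture's height over the tangent of half this angle, whatever the lens; pixels are square), "cx", "cy" (the principal point, pixels), "dist" ([k1, k2, p1, p2, k3] as OpenCV has them; the pictures are not rectified), "R" (3x3) and "t" (3): a world point X has camera coordinates R X + t; the wrist camera has in their place "mount" (4x4, takes a point from camera to tool coordinates, whose origin is the TCP and whose axes are the tool frame's). Camera axes: x right, y down, z forward; pixel columns grow to the right and rows downward; lengths in mm; the calibration is good to about 2 mm. A picture is of the moment at which its call begins: read the wrist's pose just before it. camera_info takes no time and is no camera call.
A pose or a line that the arm cannot do raises manip.MotionError and nothing moves.
- manip.close_job(): hands the job in, once; it reports no verdict.
Readings, each from a call of its own:
- manip.read_time_s(): time.
- manip.read_qpos(): joint angles.
- manip.read_qvel(): joint speeds.
- manip.read_joint_efforts(): joint torques, N m.
- manip.read_tool_pos(): TCP position.
- manip.read_eef_rot(): TCP orientation.
- manip.read_wrist_force(): force on the tool from outside, world axes, zero at the start.
- manip.read_torque(): the same for the moment, N m.
- manip.read_width(): finger opening in mm.
Only numpy, scipy, OpenCV 4.12 (cv2) and the standard library are available. Lean on these libraries where they do the work, as an engineer would, in place of code of your own. Each camera call takes 0.05 s, during which the arm holds its last target.

TASK

Fit the orange gas-drying cartridge into its cradle, its blue-banded sprung brass nose towards the blue post: push the nose in so the cartridge goes down between the two posts, then let it spring out so that both end pins sit fully home in the posts' pockets, and let go. Work gently, never forcing the cartridge against the cradle (stay under about 20 N), and leave the other things on the bench where they are.

Things in the scene. Friction and masses are not known exactly. Their poses are not given: they have to be found in the camera images.
- cartridge: The orange drying cartridge, 0.1 to 0.2 kg, lying on the bench: a square barrel 80 mm long (its x), 32 x 32 mm in section, z up. Origin: centre of the barrel's underside; the end pins' axis is 16 mm above it. Blue band and sprung brass nose at +x, grey band and rigid stub at -x.
- nose_tip (a point): Round tip of the sprung brass nose (10 mm across), on the pins' axis; moves with the nose. Free, it stands 32 mm out of the barrel's blue end; it can be pushed in by at most 25 mm, then stops hard. It takes 1.8 N to start, then 0.22 N more per mm: 6.2 N at 20 mm, 7.3 N at 25 mm, plus damping of 0.04 N per mm/s.
- stub_tip (a point): Round tip of the rigid dark steel stub (10 mm across), on the pins' axis, 12 mm out of the barrel's grey end.
- cradle: The cradle, fixed: base 136 (x) x 76 (y) x 10 mm, origin at its underside's centre, x towards the blue post. A carriage with both posts (36 mm wide, facing each other) is clamped at a height within an 14 mm adjustment that is NOT measured: heights given here and for the points are for the lowest setting, the true ones 0 to 14 mm more. Bar between the posts: top at 24 mm.
- blue_slot (a point): On the base, x = 52, z = 41 mm: where slot back and ledge of the blue post meet at the lowest setting. The post's inner face (x = 48) has a vertical slot 12 mm wide in y, 4 mm deep, open above, between steel rails up to z = 64 that flare from 12 to 22 mm above z = 56. Its back is the flat back plate at x = 52, up to z = 98.
- grey_slot (a point): The same on the grey post, mirrored (x = -52 mm) but low: its top is at z = 57 mm, its rails flare from 12 to 20 mm between z = 50 and 57. Below, each slot ends on a level ledge (z = 41 mm at the lowest setting). There a square pocket, 12 mm wide and 12 mm high above the ledge, goes 10 mm further in under the back plate, to x = +-62 mm.
- seat (a point): Middle of the cradle, z = 46 mm: height of the axis of pins lying on the ledges at the lowest setting (0 to 14 mm more in truth). Fully home, the barrel's grey end stands against the grey post's rails (x = -48 mm), the stub tip is at x = -60 mm and the nose tip presses on the back of its pocket at x = +62 mm.
- spent: Bystander, to be left alone: a spent grey cartridge barrel without pins, 80 x 32 x 32 mm; origin at its underside.
- jar: Bystander, to be left alone: a small jar, 48 mm across, 70 mm high; origin at its underside.
- cup: Bystander, to be left alone: a white ceramic crucible cup, 34 mm across, 24 mm high; origin at its underside.
- driver: Bystander, to be left alone: a screwdriver with a green handle; origin at its underside.
- spanner: Bystander, to be left alone: a steel spanner; origin at its underside.
- bottle: Bystander, to be left alone: a bottle, 60 mm across, 130 mm high; origin at its underside.
- tray: Bystander: a fixed steel tray, 120 x 160 x 30 mm.
There are look-alikes about, which are no part of the job. What is meant by the cartridge is not purple, and is the larger of those in its own colour.

How it is judged (in metres and radians):
At the end, for the whole second after the job is handed in: The cartridge rests, released (slower than 20 mm/s), in the cradle with both pins in their pockets: nose tip at x > 57 mm and stub tip at x < -57 mm in the cradle's frame (at least 5 mm behind the back plates' faces), both within 5 mm of its centre line in y and 38 to 68 mm above the bench (x of nose_tip in the frame of cradle above 0.057 m and x of stub_tip in the frame of cradle below -0.057 m and y of nose_tip in the frame of cradle between -0.005 and 0.005 m and z of nose_tip in the frame of cradle between 0.038 and 0.068 m and y of stub_tip in the frame of cradle between -0.005 and 0.005 m and z of stub_tip in the frame of cradle between 0.038 and 0.068 m and linear speed of cartridge below 0.02 m/s); the robot touches nothing.
It fails at once if the cartridge is forced against the cradle with more than 20 N (contact force between cartridge and cradle above 20 N).
It fails at once if one of the bystanders is moved by more than 30 mm (distance of any of spent, jar, cup, driver, spanner, bottle from where it was at the start of the episode above 0.03 m).
It also fails if it takes over 70 s, if anything falls off the work surface, if the arm or the gripper's body presses on something with over 40 N, if the wrist force passes 120 N, or if a joint passes its speed limit or range.

## Working session

There is one attempt and no reset: what is moved stays moved. The work goes in short steps, each a Python script; the robot and the scene stay as the last script left them, time stands still between calls to the robot, and variables do not carry over. Pictures are saved under pics/ and viewed, and the job is handed in when it is done.

```bash
ls; mkdir -p pics; python3 - <<'E'
from workcell import manip
import cv2,numpy as np
for n in ("scene","top"):
    im,d=manip.capture(n); cv2.imwrite(f"pics/{n}0.png",im[:,:,::-1]); np.savez(f"{n}0.npz",im=im,d=d)
    print(n,manip.camera_info(n))
print(manip.camera_info("wrist"),manip.tcp_to_grasp,manip.read_time_s(),manip.read_eef_rot(),manip.read_width())
E
```

```text
pics
scene {'vertical_fov': 43.631291082373615, 'cx': 256.6366430970768, 'cy': 191.50171393910898, 'dist': array([-0.15548618,  0.        ,  0.        ,  0.        ,  0.        ]), 'R': array([[-0.17599705,  0.98438133,  0.00429406],
       [ 0.78326686,  0.14267942, -0.6050914 ],
       [-0.59625335, -0.10313091, -0.79614443]]), 't': array([  79.01875961, -384.79138233, 1616.39046596])}
top {'vertical_fov': 56.99885650033987, 'cx': 260.19157064492595, 'cy': 189.23782940536174, 'dist': array([-0.10853348,  0.        ,  0.        ,  0.        ,  0.        ]), 'R': array([[-0.01038517, -0.99969851,  0.02224955],
       [-0.99351256,  0.00779583, -0.11345496],
       [ 0.1132473 , -0.02328345, -0.99329398]]), 't': array([  23.85800387,  503.89979439, 1100.19078603])}
{'vertical_fov': 63.2521622725077, 'cx': 254.3344442691458, 'cy': 184.90625192128854, 'dist': array([-0.07750459,  0.        ,  0.        ,  0.        ,  0.        ]), 'mount': array([[ 3.81457293e-04, -2.83883770e-01,  9.58858623e-01,
        -1.78816588e+02],
       [-8.86347480e-04, -9.58858412e-01, -2.83883355e-01,
         7.25584461e+01],
       [ 9.99999534e-01, -7.41592548e-04, -6.17383199e-04,
        -1.46030924e-01],
       [ 0.00000000e+00,  0.00000000e+00,  0.00000000e+00,
         1.00000000e+00]])} 18.700000000000003 0.1 [ 0.89455981  1.38026425 -0.89341727] 85.39653765659239
```

View pics/scene0.png

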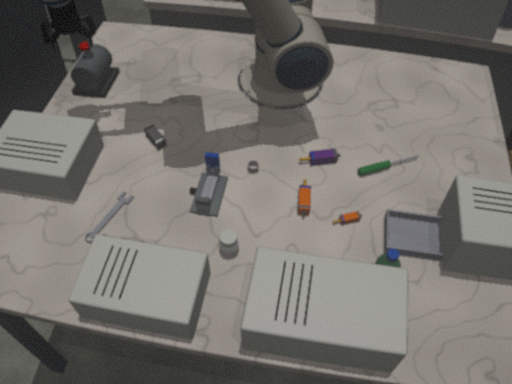

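View pics/top0.png

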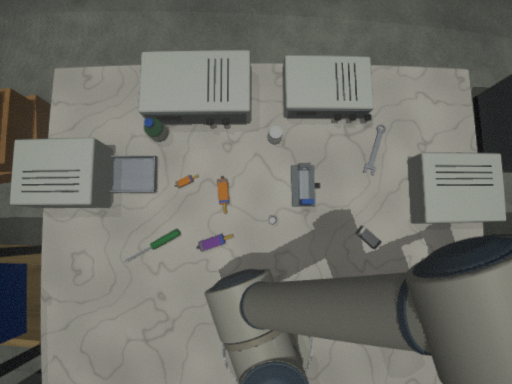

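Candidates in the top view are the orange item at (223,192), a smaller orange one at (186,181) and a purple one at (213,242). By colour and size the first should be the cartridge. The cradle is at (304,186) with its blue post towards (306,203). I'll check this in enlarged crops.

```bash
cat > h.py <<'E'
import numpy as np,cv2
from workcell import manip
from scipy.spatial.transform import Rotation as Ro
def cam(n,pose=None):
    c=manip.camera_info(n); f=192/np.tan(np.radians(c['vertical_fov'])/2)
    K=np.array([[f,0,c['cx']],[0,f,c['cy']],[0,0,1.]])
    if 'R' in c: R,t=np.array(c['R']),np.array(c['t'])
    else:
        p,r=pose; Tw=np.eye(4);Tw[:3,:3]=Ro.from_rotvec(r).as_matrix();Tw[:3,3]=p
        M=np.linalg.inv(Tw@np.array(c['mount'])); R,t=M[:3,:3],M[:3,3]
    return K,np.array(c['dist']),R,t
def plane(C,uv,z):
    K,D,R,t=C; p=cv2.undistortPoints(np.array(uv,float).reshape(-1,1,2),K,D).reshape(-1,2)
    d=np.c_[p,np.ones(len(p))]@R; o=-R.T@t; s=(np.broadcast_to(z,len(p))-o[2])/d[:,2]
    return o+d*s[:,None]
def depthpts(C,uv,dep):
    K,D,R,t=C; p=cv2.undistortPoints(np.array(uv,float).reshape(-1,1,2),K,D).reshape(-1,2)
    return (np.c_[p,np.ones(len(p))]*np.asarray(dep)[:,None]-t)@R
def proj(C,X):
    K,D,R,t=C; return cv2.projectPoints(np.array(X,float).reshape(-1,1,3),cv2.Rodrigues(R)[0],t,K,D)[0].reshape(-1,2)
E
python3 - <<'E'
import numpy as np,cv2
a=np.load('top0.npz')['im'][:,:,::-1]; b=np.load('scene0.npz')['im'][:,:,::-1]
A=cv2.resize(a[160:260,160:260],(400,400),interpolation=cv2.INTER_CUBIC); A2=cv2.resize(a[145:225,270:350],(400,400),interpolation=cv2.INTER_CUBIC)
B=cv2.resize(b[140:230,290:370],(355,400)); 
cv2.imwrite('pics/crop0.png',np.hstack([A,A2])); 
B2=cv2.resize(b[140:220,180:260],(400,400),interpolation=cv2.INTER_CUBIC)
cv2.imwrite('pics/crop1.png',np.hstack([B,B2]))
from h import *
for n in('top','scene'):
    z=np.load(n+'0.npz');im,d=z['im'],z['d'];C=cam(n)
    h=cv2.cvtColor(im,cv2.COLOR_RGB2HSV)
    for nm,lo,hi in(('orange',(5,150,80),(20,255,255)),('blue',(105,150,50),(122,255,255))):
        m=cv2.inRange(h,lo,hi); k,l,s,c=cv2.connectedComponentsWithStats(m)
        for i in range(1,k):
            if s[i,4]>12:
                vs,us=np.where((l==i)&(d>0)); P=depthpts(C,np.c_[us,vs],d[vs,us])
                print(n,nm,c[i].round(1),s[i,4],P.mean(0).round(1),np.percentile(P,[5,95],axis=0).round(0).tolist())
E
```

```text
top orange [183.7 181. ] 66 [533.3 265.3  22.1] [[523.0, 251.0, 19.0], [544.0, 280.0, 26.0]]
top orange [222.7 190.2] 154 [501.4 138.5  32.5] [[477.0, 125.0, 29.0], [525.0, 150.0, 36.0]]
top blue [148.3 121.9] 42 [697.7 354.2 130.8] [[688.0, 346.0, 129.0], [707.0, 361.0, 134.0]]
top blue [307.3 201.3] 36 [ 458.1 -119.8  102. ] [[453.0, -134.0, 99.0], [462.0, -108.0, 105.0]]
top blue [ 12.4 297.8] 922 [ 115.   967.7 -164.2] [[-13.0, 964.0, -234.0], [229.0, 971.0, -94.0]]
scene orange [304.1 196.4] 174 [505.1 138.6  29.1] [[480.0, 126.0, 26.0], [529.0, 151.0, 33.0]]
scene orange [350.5 216.2] 86 [539.9 266.8  18.5] [[528.0, 252.0, 15.0], [550.0, 281.0, 22.0]]
scene blue [211.6 154.9] 30 [ 465.3 -119.2   98.9] [[460.0, -133.0, 95.0], [470.0, -106.0, 102.0]]
scene blue [393.2 253.5] 62 [702.6 356.  127.8] [[694.0, 346.0, 125.0], [711.0, 365.0, 131.0]]
```

View pics/crop0.png

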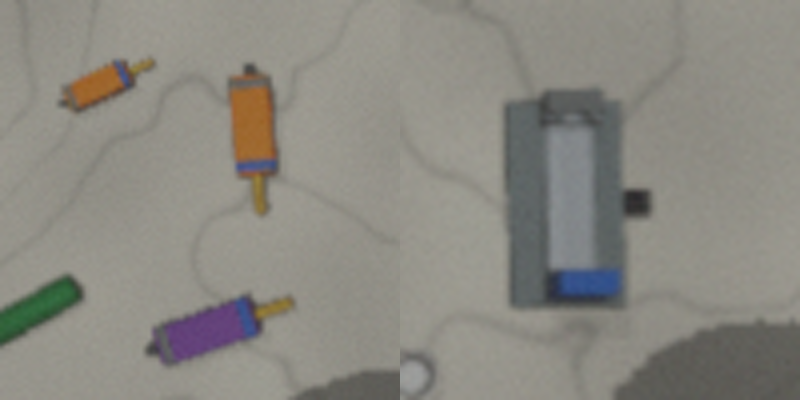

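View pics/crop1.png

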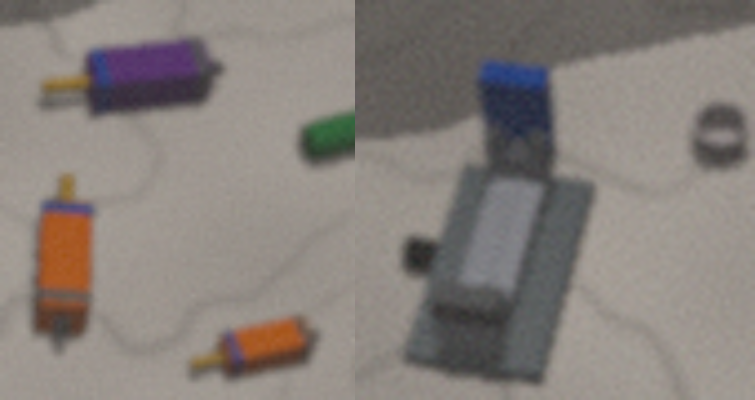

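The crop confirms it: the large orange item has its blue band and brass nose pointing to the robot's side (world −x), and it is larger than the orange one at (186,181). The cradle's blue post also lies on the −x side, so little turning is needed. Next is a wrist view over the cartridge and the cradle.

```bash
cat >> h.py <<'E'
def down(yaw): # tool y-axis along yaw direction, x down
    y=np.array([np.cos(yaw),np.sin(yaw),0]);x=np.array([0,0,-1.]);z=np.cross(x,y)
    return Ro.from_matrix(np.c_[x,y,z]).as_rotvec()
def shot(n,fn=None):
    po=(manip.read_tool_pos(),manip.read_eef_rot()); im,d=manip.capture(n)
    if fn: cv2.imwrite(f'pics/{fn}.png',im[:,:,::-1]); np.savez(fn+'.npz',im=im,d=d,p=po[0],r=po[1])
    return im,d,cam(n,po)
E
python3 - <<'E'
from h import *
print(Ro.from_rotvec(manip.read_eef_rot()).as_matrix().round(3))
q=manip.read_qpos()
for yaw in (0.1,np.pi+.1):
    for p in ((500,138,150),(505,-117,150),(505,-117,35)):
        s=manip.inverse_kinematics(p,down(yaw)); print(yaw,p,None if s is None else np.round(s,2))
E
```

```text
[[-0.     0.913  0.409]
 [ 0.001  0.409 -0.913]
 [-1.     0.    -0.001]]
0.1 (500, 138, 150) [0.15 0.4  1.66 0.   1.08 1.62]
0.1 (505, -117, 150) [-0.34  0.4   1.66  0.    1.08  1.13]
0.1 (505, -117, 35) [-0.34  0.57  1.77  0.    0.8   1.13]
3.241592653589793 (500, 138, 150) [ 0.15  0.4   1.66 -0.    1.08 -1.52]
3.241592653589793 (505, -117, 150) [-0.34  0.4   1.66 -0.    1.08 -2.01]
3.241592653589793 (505, -117, 35) [-0.34  0.57  1.77 -0.    0.8  -2.01]
```

```bash
python3 - <<'E'
from h import *
manip.reach((490,-117,170),down(0.0)); shot('wrist','w_cradle')
manip.reach((490,138,150),down(0.0)); shot('wrist','w_cart')
print(manip.read_time_s())
E
python3 -c "
import cv2,numpy as np
for n in('w_cradle','w_cart'):
    cv2.imwrite(f'pics/{n}b.png',cv2.resize(cv2.imread(f'pics/{n}.png'),(768,576),interpolation=cv2.INTER_CUBIC))"
```

```text
3.05
```

View pics/w_cradleb.png

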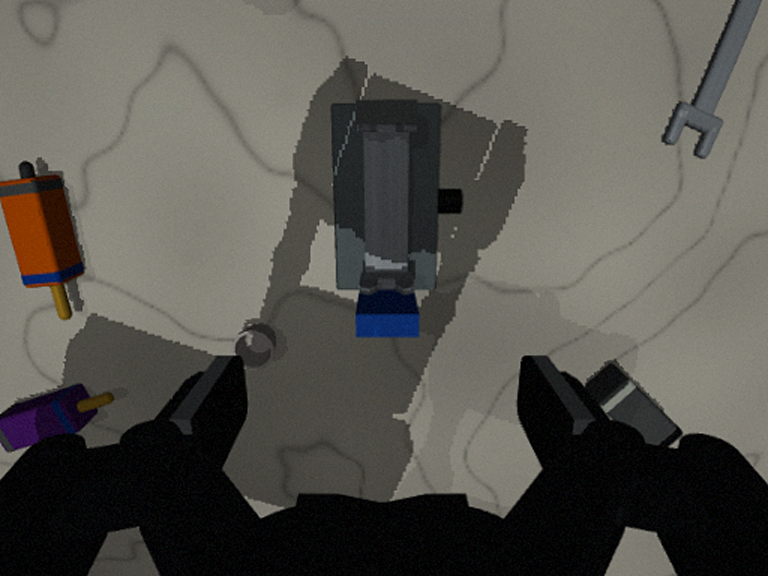

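View pics/w_cartb.png

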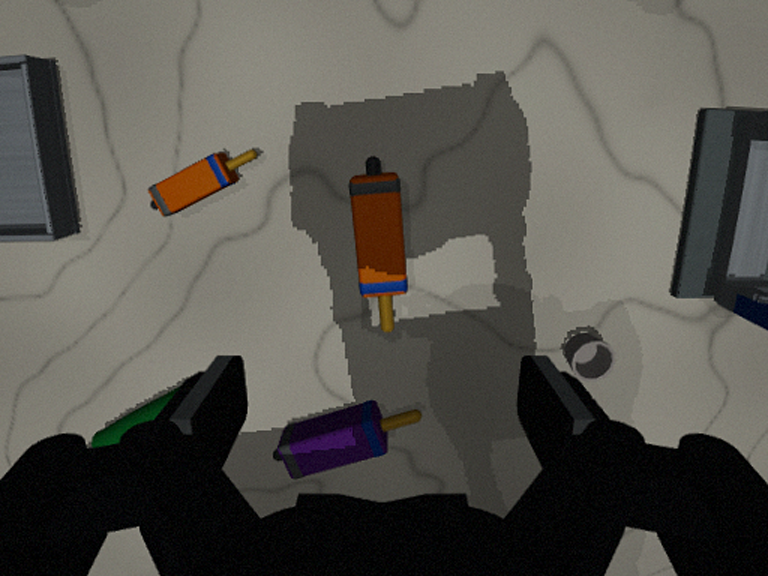

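Wrist views: the cradle base spans about (333–440, 103–288) in the 768-wide picture, with the blue post top at (387,327) and its slot at (387,285). The cartridge runs from its stub at (373,163) to its nose tip at (387,330). Now the numbers.

```bash
python3 - <<'E'
from h import *
def ld(fn):
    z=np.load(fn+'.npz'); im,d=z['im'],z['d']; C=cam('wrist',(z['p'],z['r']))
    vs,us=np.mgrid[0:384,0:512]; P=depthpts(C,np.c_[us.ravel(),vs.ravel()],d.ravel()).reshape(384,512,3); P[d<=0]=np.nan
    return im,d,C,P
im,d,C,P=ld('w_cart')
hsv=cv2.cvtColor(im,cv2.COLOR_RGB2HSV)
# cartridge: height>3 in window
sub=np.zeros((384,512),bool); sub[95:228,215:285]=1
m=sub&(P[...,2]>24)&(P[...,2]<40)
print('top n',m.sum(),'z',np.nanmedian(P[m][:,2]))
X=P[m][:,:2]; r=cv2.minAreaRect(X.astype(np.float32)); print('rect',r)
o=cv2.inRange(hsv,(3,120,30),(22,255,255)).astype(bool)&sub
b=cv2.inRange(hsv,(105,130,30),(125,255,255)).astype(bool)&sub
for nm,mm in(('orange',o&m),('blue',b&m)): print(nm,P[mm].mean(0).round(1),mm.sum())
brass=cv2.inRange(hsv,(17,90,40),(32,255,255)).astype(bool)&sub&~m
v,u=np.where(brass&(np.arange(384)[:,None]>195)); print('brass px',len(u),u.mean(),v.mean(),v.max(),u[v>v.max()-3].mean())
Q=P[brass&(np.arange(384)[:,None]>195)];print('brass ext',np.nanpercentile(Q,[2,50,98],axis=0).round(1))
# off-bench bias
print('bench z',np.nanmedian(P[60:90,230:330,2]))
im,d,C,P=ld('w_cradle')
print('bench z',np.nanmedian(P[150:200,300:330,2]), np.nanmedian(P[60:90,150:190,2]))
h=P[60:235,200:320,2]; hh,e=np.histogram(h[~np.isnan(h)],bins=np.arange(-4,130,2)); print([(int(a),int(n)) for a,n in zip(e,hh) if n>15])
E
```

```text
top n 2596 z 31.511032435490954
rect ((501.2123718261719, 139.2620086669922), (79.5429916381836, 32.526458740234375), 4.721111297607422)
orange [503.7 139.5  31.4] 2082
blue [468.3 136.7  31.7] 198
brass px 223 257.0493273542601 208.69955156950672 221 257.8
brass ext [[422.7 129.3  -0.7]
 [444.8 134.7  19.7]
 [458.2 140.   21.5]]
bench z -0.29585335494765097
bench z -0.4458506006290775 -0.2722440108093024
[(-4, 152), (-2, 7336), (0, 3182), (6, 91), (8, 3143), (10, 1506), (12, 35), (14, 57), (16, 118), (18, 33), (24, 124), (26, 2165), (28, 452), (32, 29), (36, 30), (40, 28), (42, 80), (44, 105), (48, 16), (50, 23), (52, 25), (54, 39), (56, 66), (58, 291), (60, 482), (62, 45), (64, 62), (66, 54), (68, 19), (70, 26), (72, 32), (74, 24), (76, 22), (78, 38), (80, 27), (82, 26), (84, 28), (86, 36), (88, 34), (90, 26), (92, 34), (94, 36), (96, 37), (98, 62), (100, 553), (102, 66)]
```

```bash
python3 - <<'E'
from h import *
z=np.load('w_cradle.npz'); im,d=z['im'],z['d']; C=cam('wrist',(z['p'],z['r']))
vs,us=np.mgrid[0:384,0:512]; P=depthpts(C,np.c_[us.ravel(),vs.ravel()],d.ravel()).reshape(384,512,3)
sub=np.zeros((384,512),bool); sub[60:235,205:300]=1
for nm,lo,hi in(('base',7,12),('bar',25,29),('grey',58,62.5),('blue',99,103),('bluerail',65,69.)):
    m=sub&(P[...,2]>lo)&(P[...,2]<hi)
    k,l,s,c=cv2.connectedComponentsWithStats(m.astype(np.uint8))
    i=1+np.argmax(s[1:,4]); mm=(l==i) if nm not in('base',) else cv2.morphologyEx(m.astype(np.uint8),cv2.MORPH_OPEN,np.ones((3,3))).astype(bool)
    X=P[mm]; r=cv2.minAreaRect(X[:,:2].astype(np.float32)); print(nm,len(X),np.median(X[:,2]).round(2),np.round(r[0],1),np.round(r[1],1),round(r[2],2), np.percentile(X,[1,99],axis=0).round(1).tolist())
c=cv2.resize(im[180:225,220:300],(800,450),interpolation=cv2.INTER_CUBIC)[:,:,::-1]
cv2.imwrite('pics/bluecrop.png',np.clip(c.astype(float)*2,0,255).astype(np.uint8))
c=cv2.resize(im[60:100,215:295],(800,400),interpolation=cv2.INTER_CUBIC)[:,:,::-1]
cv2.imwrite('pics/greycrop.png',np.clip(c.astype(float)*2.5,0,255).astype(np.uint8))
E
```

```text
base 4705 9.64 [ 520.2 -120.3] [134.4  76.4] 0.27 [[454.9, -157.8, 7.8], [586.0, -82.7, 11.4]]
bar 2692 27.26 [ 519.6 -120.1] [96.  30.2] 0.01 [[473.0, -135.0, 25.5], [567.6, -105.5, 28.8]]
grey 713 60.23 [ 576.5 -120.2] [36.4 17.1] 89.91 [[568.8, -138.2, 58.2], [585.0, -102.1, 61.8]]
blue 672 101.14 [ 461.6 -120.4] [36.1 14. ] 89.57 [[454.8, -138.3, 99.2], [468.4, -102.5, 102.7]]
bluerail 77 66.85 [ 470.1 -120.3] [ 4.8 35.2] 0.43 [[467.8, -137.2, 65.1], [472.4, -103.4, 68.5]]
```

View pics/bluecrop.png

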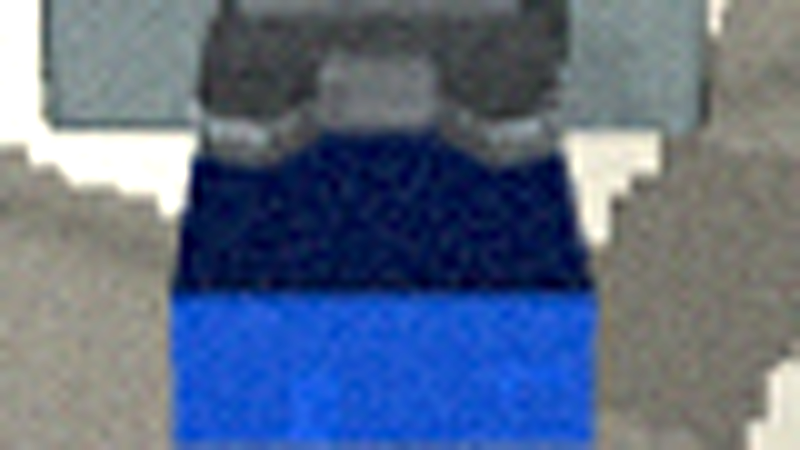

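View pics/greycrop.png

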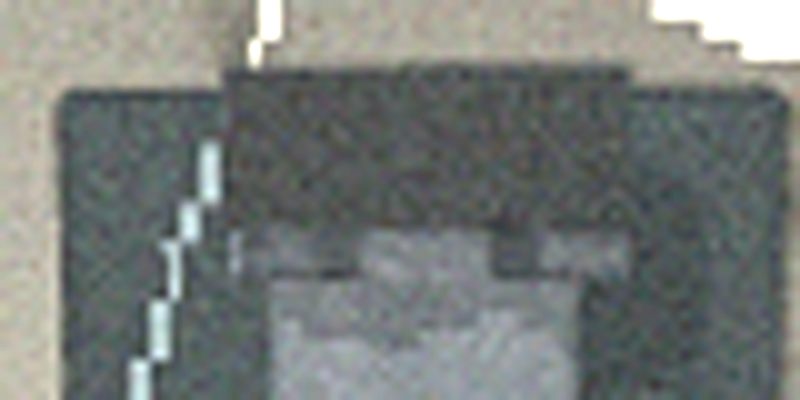

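Measured, world frame:
- **Cradle:** centre (520.2, −120.3), yaw about 0, +x pointing to world −x. The slot-back plate is at x≈468.3.
- **Heights:** the bar, grey top and blue top all read about 3.3 mm above nominal, so the pin axis at home is at z≈49.3.
- **Cartridge:** centre (501.2, 139.3), yaw 4.7°. Its 79.5×32.5 mm size and 31.5 mm height match the description.

Next is the grasp.

```bash
python3 - <<'E'
from h import *
o=down(np.radians(4.72))
manip.reach((501.2,139.3,90),o)
print(manip.move_linear((501.2,139.3,4),feed=80,stop_force=8), manip.read_tool_pos())
manip.command_gripper(25,80); print(manip.read_width())
manip.move_linear((501.2,139.3,110),feed=100)
print(manip.read_wrist_force(),manip.read_width(),manip.read_time_s())
manip.reach((550,-120.3,130),down(0.0))
shot('wrist','w_held'); shot('scene','s_held')
print(manip.read_tool_pos(),manip.read_wrist_force(),manip.read_time_s())
E
python3 -c "
import cv2
cv2.imwrite('pics/w_heldb.png',cv2.resize(cv2.imread('pics/w_held.png'),(768,576),interpolation=cv2.INTER_CUBIC))
cv2.imwrite('pics/s_heldb.png',cv2.resize(cv2.imread('pics/s_held.png')[90:240,130:330],(800,600),interpolation=cv2.INTER_CUBIC))"
```

```text
False [501.52492764 139.38130214   4.43284935]
24.811071865951718
[-0.26633002 -0.79142843 -0.83296493] 25.031445886474387 6.4417
[ 549.88111779 -118.76960564  129.83165541] [-0.67791547  0.02601299  0.18639278] 7.575
```

View pics/w_heldb.png

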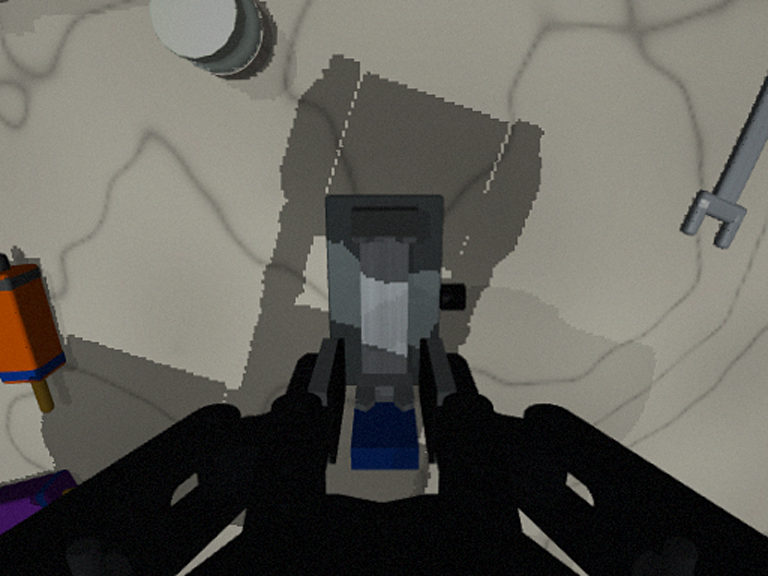

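View pics/s_heldb.png

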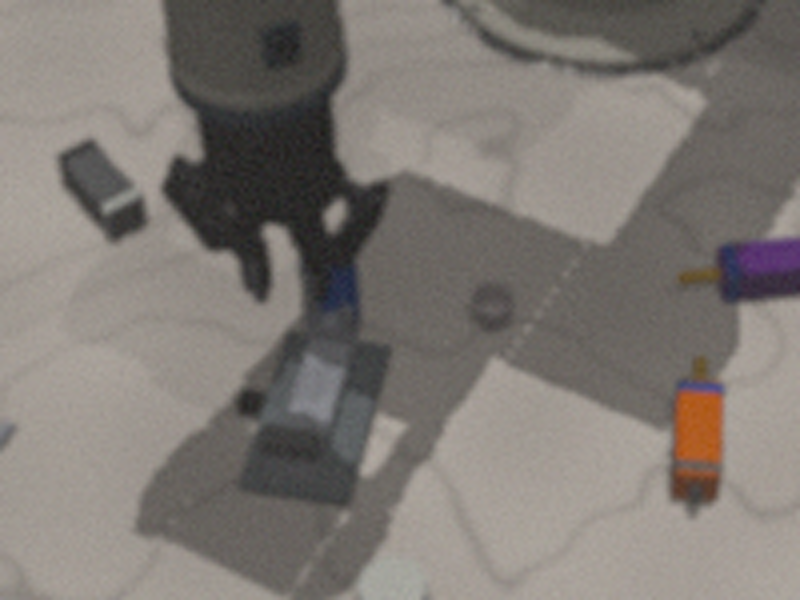

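The fingers are empty: the gripper reached 25 mm and the cartridge still lies on the bench (scene crop, about (697,440)). I'll check whether it moved and look at it close up before a second grasp.

```bash
python3 - <<'E'
from h import *
manip.command_gripper(85,80); print('w',manip.read_width())
manip.reach((490,138,150),down(0.0)); im,d,C=shot('wrist','w_cart2')
print(manip.read_tool_pos(),manip.read_time_s())
vs,us=np.mgrid[0:384,0:512]; P=depthpts(C,np.c_[us.ravel(),vs.ravel()],d.ravel()).reshape(384,512,3)
sub=np.zeros((384,512),bool); sub[60:235,190:310]=1
for lo,hi in((24,40),(4,24)):
    m=sub&(P[...,2]>lo)&(P[...,2]<hi); r=cv2.minAreaRect(P[m][:,:2].astype(np.float32)); print(m.sum(),np.median(P[m][:,2]),r)
cv2.imwrite('pics/w_cart2b.png',cv2.resize(im[:,:,::-1],(768,576),interpolation=cv2.INTER_CUBIC))
E
```

```text
w 85.09661852370661
[490.63545213 136.92477834 149.91363668] 9.275
2592 31.526013504136284 ((501.2812805175781, 139.35208129882812), (79.1683578491211, 32.30738067626953), 5.005706787109375)
374 19.613180908175856 ((492.2234802246094, 133.61721801757812), (121.76834106445312, 30.15259552001953), 10.446096420288086)
```

View pics/w_cart2b.png

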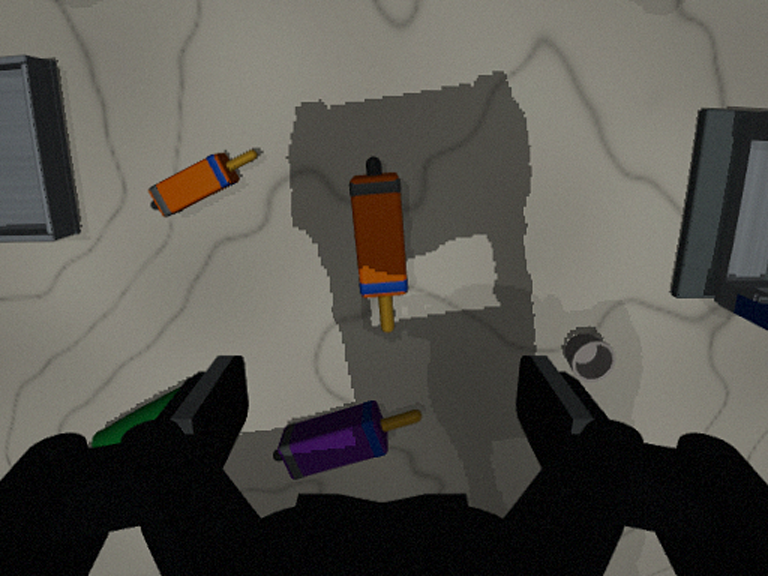

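The cartridge has not moved at all. I'll repeat the descent and look with the jaws down around it, before and after closing.

```bash
python3 - <<'E'
from h import *
o=down(np.radians(4.8))
manip.reach((501.2,139.3,70),o)
manip.move_linear((501.2,139.3,4),feed=80,stop_force=8)
manip.pause(0.2); print(manip.read_tool_pos(),manip.read_eef_rot(),o)
a=shot('wrist','g1')[0]
t=manip.read_time_s(); manip.command_gripper(28,80); print(manip.read_time_s()-t,manip.read_width(),manip.read_wrist_force())
b=shot('wrist','g2')[0]; c=shot('scene','g3')[0]
print(manip.read_time_s())
cv2.imwrite('pics/g12.png',np.hstack([cv2.resize(x,(400,300)) for x in(a,b)])[:,:,::-1])
cv2.imwrite('pics/g3b.png',cv2.resize(c[130:250,240:400],(800,600),interpolation=cv2.INTER_CUBIC)[:,:,::-1])
E
```

```text
[501.43691768 139.33724382   4.39247793] [ 1.14764427  1.24718237 -1.14675199] [ 1.14726862  1.24764525 -1.14726862]
0.5832999999999995 28.164029997269854 [ 0.75058902 -0.24630668 -0.3403422 ]
11.6
```

View pics/g12.png

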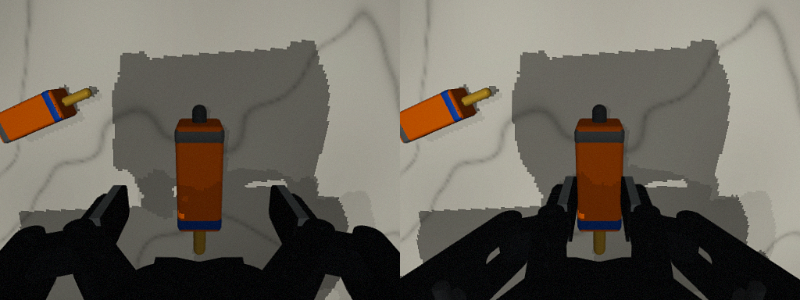

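View pics/g3b.png

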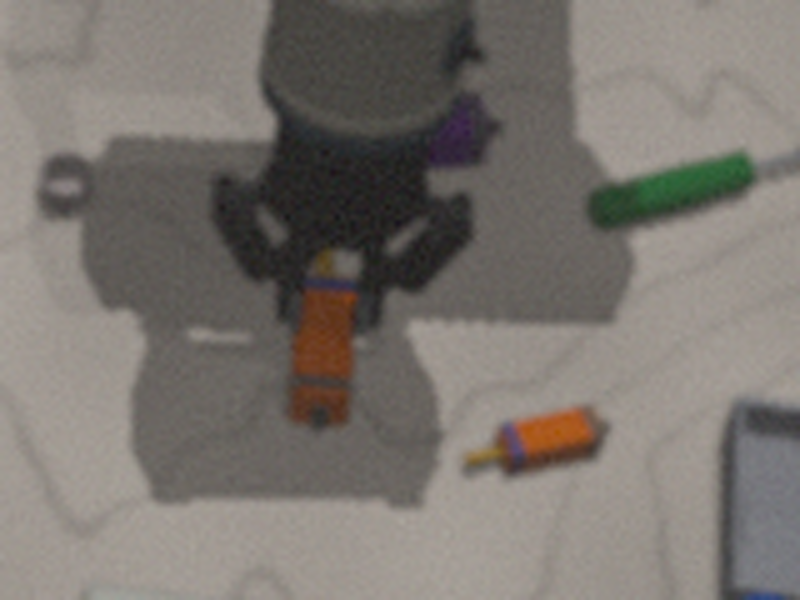

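The pads straddle the barrel with a visible gap at a reading of 28, and they look offset. I'll measure the pads from the depth image.

```bash
python3 - <<'E'
from h import *
z=np.load('g2.npz'); im,d=z['im'],z['d']; C=cam('wrist',(z['p'],z['r']))
vs,us=np.mgrid[0:384,0:512]; P=depthpts(C,np.c_[us.ravel(),vs.ravel()],d.ravel()).reshape(384,512,3)
# to cartridge frame (centre, yaw)
a=np.radians(4.8); e=np.array([np.cos(a),np.sin(a)]); n=np.array([-e[1],e[0]]); c=np.array([501.25,139.3])
L=(P[...,:2]-c)@e; S=(P[...,:2]-c)@n
dark=im.max(2)<75
for nm,sg in(('left',1),('right',-1)):
    m=dark&(d>0)&(abs(L)<60)&(S*sg>10)&(S*sg<50)&(P[...,2]<75)&(P[...,2]>3)&(vs>200)
    print(nm,m.sum())
    for zl in range(0,75,8):
        k=m&(P[...,2]>=zl)&(P[...,2]<zl+8)
        if k.sum()>8: print(zl,k.sum(),'L',np.percentile(L[k],[3,50,97]).round(1),'S',np.percentile(S[k],[3,50,97]).round(1))
c=cv2.resize(im[210:384,180:330],(690,600*800//800),interpolation=cv2.INTER_CUBIC)
cv2.imwrite('pics/g2c.png',np.clip(c[:,:,::-1].astype(float)*3,0,255).astype(np.uint8))
E
```

```text
left 1367
24 128 L [-37.4 -31.9  14.2] S [10.7 14.8 16. ]
32 37 L [-36.1 -31.6 -29.3] S [10.1 12.3 14.1]
40 123 L [-9.3  7.5 11.5] S [14.2 14.5 24.6]
48 266 L [-7.   7.4 11.6] S [14.3 18.  27.2]
56 334 L [-8.7  7.3 11.6] S [14.3 18.4 27.5]
64 375 L [-8.4  7.5 11.5] S [14.3 18.  27.6]
72 104 L [-6.8 10.8 11.7] S [14.3 15.  20.5]
right 1354
24 130 L [-36.8 -31.3  -3.5] S [-16.  -14.6 -10.8]
32 38 L [-36.1 -32.9 -28.9] S [-14.1 -11.9 -10.1]
40 111 L [-8.9  7.8 11.6] S [-23.8 -13.9 -13.7]
48 274 L [-7.3  7.5 11.6] S [-26.6 -17.4 -13.7]
56 317 L [-8.6  7.3 11.6] S [-26.6 -17.6 -13.7]
64 374 L [-7.7  7.5 11.6] S [-26.7 -17.3 -13.8]
72 110 L [-8.5 10.7 11.6] S [-20.  -15.4 -13.4]
```

View pics/g2c.png

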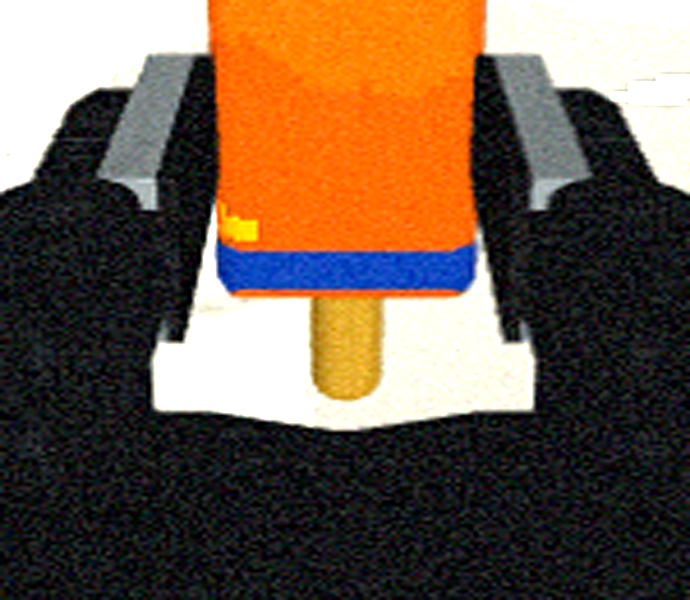

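The pads are at z≈40–72 while the reported TCP is at z=4.4. At these openings the real finger ends stand well behind the stated TCP, so the jaws simply closed above the barrel. I'll quantify this before going lower.

```bash
python3 - <<'E'
from h import *
a=np.radians(4.8)
for fn in('w_cart2','g1','g2','w_held'):
    z=np.load(fn+'.npz'); im,d=z['im'],z['d']; M=np.array(manip.camera_info('wrist')['mount']); K,D,_,_=cam('top')
    c=manip.camera_info('wrist'); C=cam('wrist',(z['p'],z['r']))
    vs,us=np.mgrid[0:384,0:512]; P=depthpts(C,np.c_[us.ravel(),vs.ravel()],d.ravel())
    T=((P-z['p'])@Ro.from_rotvec(z['r']).as_matrix()).reshape(384,512,3)
    m=(im.max(2)<90)&(d>0)&(abs(T[...,1])<13)&(abs(T[...,2])<60)&(T[...,0]>-80)&(T[...,0]<3)
    x=T[m]; h,e=np.histogram(x[:,0],bins=np.arange(-80,5,4)); print(fn,list(zip(e[:-1].astype(int).tolist(),h.tolist())))
    for s in(1,-1):
        k=x[x[:,2]*s>0]
        k=k[(k[:,1]>5)]; print('  tip x',np.percentile(k[:,0],[97,99,99.8]).round(1),' pad face z',np.percentile(abs(k[:,2]),[1,5]).round(1))
E
python3 - <<'E'
import sys;sys.path.insert(0,'.')
from h import *
print(manip.read_tool_pos(),manip.read_qpos(),manip.tcp_to_grasp)
for z in(-10,-20,-30): print(manip.inverse_kinematics((501.2,139.3,z),down(.084)))
E
```

```text
w_cart2 [(-80, 704), (-76, 659), (-72, 609), (-68, 531), (-64, 523), (-60, 446), (-56, 342), (-52, 141), (-48, 1), (-44, 0), (-40, 0), (-36, 0), (-32, 0), (-28, 0), (-24, 0), (-20, 0), (-16, 0), (-12, 0), (-8, 0), (-4, 0), (0, 0)]
  tip x [-53.2 -51.3 -49.8]  pad face z [41.7 41.9]
  tip x [-53.3 -51.6 -50.1]  pad face z [42.3 42.6]
g1 [(-80, 683), (-76, 672), (-72, 611), (-68, 529), (-64, 506), (-60, 448), (-56, 346), (-52, 139), (-48, 0), (-44, 0), (-40, 0), (-36, 0), (-32, 80), (-28, 991), (-24, 9), (-20, 0), (-16, 0), (-12, 0), (-8, 0), (-4, 0), (0, 3)]
  tip x [-50.  -25.3 -24.1]  pad face z [14.9 41.8]
  tip x [-27.3 -25.3 -24.3]  pad face z [14.8 42.4]
g2 [(-80, 382), (-76, 742), (-72, 277), (-68, 380), (-64, 372), (-60, 349), (-56, 302), (-52, 287), (-48, 251), (-44, 175), (-40, 66), (-36, 0), (-32, 20), (-28, 180), (-24, 1), (-20, 0), (-16, 0), (-12, 0), (-8, 0), (-4, 0), (0, 6)]
  tip x [-40.  -25.7 -24.6]  pad face z [13.7 13.8]
  tip x [-39.4 -26.3 -24.5]  pad face z [14.2 14.3]
w_held [(-80, 365), (-76, 728), (-72, 278), (-68, 358), (-64, 352), (-60, 330), (-56, 304), (-52, 283), (-48, 254), (-44, 172), (-40, 43), (-36, 0), (-32, 0), (-28, 0), (-24, 0), (-20, 0), (-16, 0), (-12, 0), (-8, 0), (-4, 0), (0, 0)]
  tip x [-42.1 -40.  -38.5]  pad face z [12.2 12.3]
  tip x [-42.2 -39.9 -38.5]  pad face z [12.7 12.8]
[501.19414552 139.30263649   3.992953  ] [ 1.56277080e-01  6.23785399e-01  1.78866646e+00 -6.84525604e-06
  7.29154677e-01  1.64326312e+00] 18.700000000000003
[0.156267   0.64849499 1.79620335 0.         0.69689431 1.64306332]
[0.156267   0.66642478 1.80103017 0.         0.6741377  1.64306332]
[0.156267   0.68456423 1.80538691 0.         0.65164151 1.64306332]
```

The finger ends lie about 39 mm short of the nominal TCP at a 30 mm opening and 50 mm short when fully open. The 11 mm difference matches the stated swing. The camera-to-world chain agrees with the fixed cameras, so the stated tool length is off by about 37 mm. I'll correct for it: TCP at z=−34 puts the tips at z≈5, with a guarded descent.

```bash
python3 - <<'E'
from h import *
o=down(np.radians(4.8))
manip.command_gripper(60,80)
print(manip.move_linear((501.2,139.3,-34),feed=40,stop_force=6), manip.read_tool_pos())
manip.command_gripper(20,60); print('w',manip.read_width(),manip.read_wrist_force(),manip.read_tool_pos())
manip.move_linear((501.2,139.3,30),feed=60)
print(manip.read_wrist_force(),manip.read_width(),manip.read_time_s())
b=shot('wrist','g4')[0]
cv2.imwrite('pics/g4b.png',cv2.resize(b,(768,576))[:,:,::-1])
E
```

```text
False [501.36815066 139.30436186 -33.80862353]
w 31.374548685363308 [-1.94664599  0.12302428  6.44413996] [501.35419517 139.3465181  -33.61389549]
[ 0.15643891 -0.38212489 -2.28119684] 31.11008168871715 14.6917
```

View pics/g4b.png

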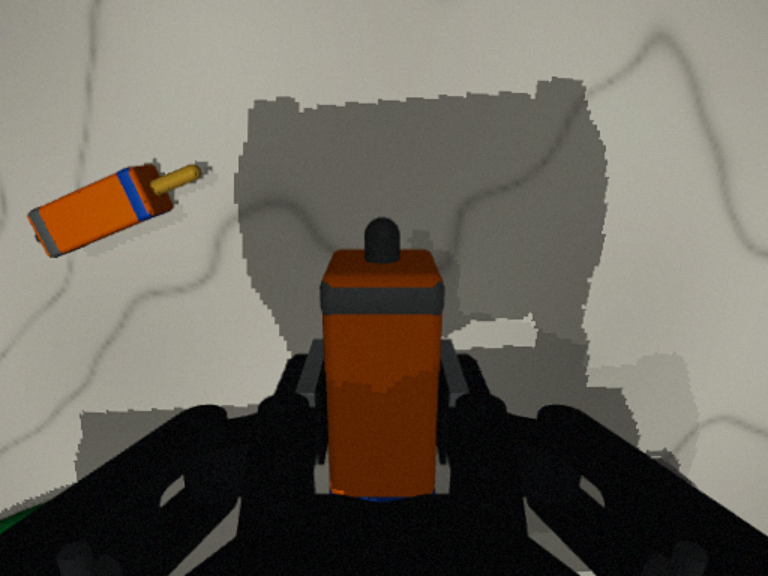

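It is held now (width 31, about 2 N of weight). I'll measure it in the tool frame.

```bash
cat > meas.py <<'E'
from h import *
def meas(fn):
    z=np.load(fn+'.npz'); im,d=z['im'],z['d']; C=cam('wrist',(z['p'],z['r']))
    vs,us=np.mgrid[0:384,0:512]; P=depthpts(C,np.c_[us.ravel(),vs.ravel()],d.ravel())
    T=((P-z['p'])@Ro.from_rotvec(z['r']).as_matrix()).reshape(384,512,3)
    hsv=cv2.cvtColor(im,cv2.COLOR_RGB2HSV)
    w=(abs(T[...,1])<75)&(abs(T[...,2])<22)&(d>0)&(T[...,0]>-95)&(T[...,0]<-10)
    o=w&cv2.inRange(hsv,(3,100,20),(22,255,255)).astype(bool)
    x=T[o]; top=x[x[:,0]<np.median(x[:,0])+2.5]
    A=np.c_[top[:,1:],np.ones(len(top))]; cf=np.linalg.lstsq(A,top[:,0],rcond=None)[0]
    print('top x',np.median(top[:,0]).round(2),'tilt pitch(deg) along y',np.degrees(cf[0]).round(2),'roll',np.degrees(cf[1]).round(2))
    # edges along y bins
    ys,mid=[],[]
    for y0 in np.arange(-10,30,3):
        k=top[(top[:,1]>=y0)&(top[:,1]<y0+3)]
        if len(k)>20: l,h=np.percentile(k[:,2],[1,99]); ys.append(y0+1.5); mid.append((l+h)/2)
    p=np.polyfit(ys,mid,1); print('mid z: at y=0',p[1].round(2),'yaw deg',np.degrees(p[0]).round(2))
    full=w&(abs(T[...,0]-np.median(top[:,0]))<2)
    print('grey end y (top-face)',np.percentile(T[full][:,1],[98,99.5]).round(1))
    st=w&(T[...,1]>41)&(T[...,0]>np.median(top[:,0])+5)&(T[...,0]<np.median(top[:,0])+25)&(abs(T[...,2])<7)&(im.max(2)<90)
    k=T[st]; print('stub n',len(k),'y max',np.percentile(k[:,1],[95,99]).round(1),'x crest',np.percentile(k[:,0],[2,10]).round(1),'z mid',np.percentile(k[:,2],[1,50,99]).round(1))
E
python3 -c "
from meas import *
meas('g4')"
```

```text
top x -65.17 tilt pitch(deg) along y 0.29 roll 0.07
mid z: at y=0 -0.28 yaw deg -0.05
grey end y (top-face) [38.6 39.4]
stub n 599 y max [51.1 51.6] x crest [-55.  -54.5] z mid [-5.1 -0.4  4.6]
```

```bash
python3 - <<'E'
from h import *
o=down(0.0)
manip.move_linear((501.2,139.3,80),feed=100)
manip.reach((552,-120.5,80),o)
manip.move_linear((552,-120.5,32),feed=60)
manip.pause(0.3)
f0=np.array(manip.read_wrist_force()); print('f0',f0.round(2),manip.read_tool_pos(),manip.read_eef_rot(),o,manip.read_time_s())
shot('wrist','a1'); 
r=manip.move_linear((532,-120.5,32),feed=15,stop_force=2.5)
print(r,manip.read_tool_pos(),(np.array(manip.read_wrist_force())-f0).round(2),manip.read_time_s())
E
python3 -c "
from meas import *
meas('a1')
im=np.load('a1.npz')['im']; cv2.imwrite('pics/a1b.png',cv2.resize(im,(768,576))[:,:,::-1])"
```

```text
f0 [-0.24  0.05 -3.01] [ 552.11880744 -120.53093216   32.22497904] [ 1.20925507  1.20886576 -1.20896934] [ 1.20919958  1.20919958 -1.20919958] 17.675
True [ 538.16932514 -120.48654209   31.83197113] [2.95 0.09 2.79] 18.625
top x -65.14 tilt pitch(deg) along y 0.32 roll 0.02
mid z: at y=0 -0.28 yaw deg -0.27
grey end y (top-face) [38.6 39.4]
stub n 600 y max [51.  51.6] x crest [-54.9 -54.4] z mid [-5.1 -0.4  4.6]
```

View pics/a1b.png

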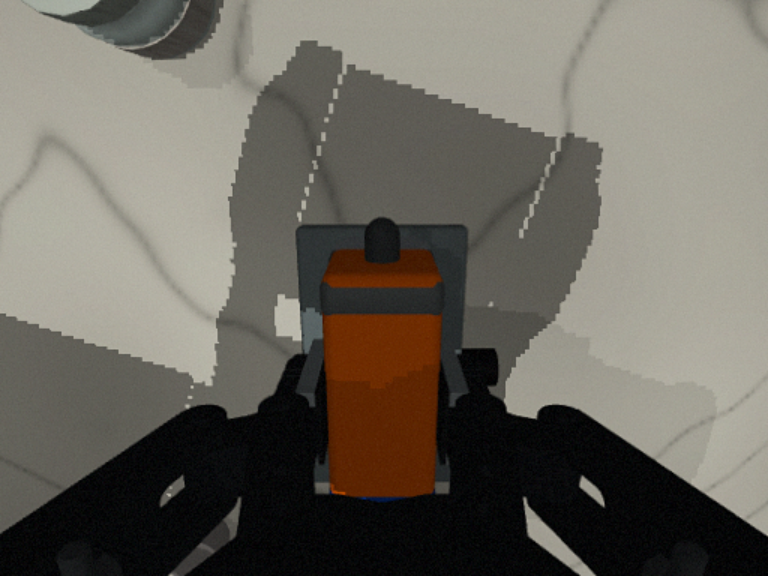

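Contact came at TCP x≈540.6, as predicted from the vision (540.5). The stub is centred at (382,220) over the grey post. Now I press the nose in by about 22 mm.

```bash
python3 - <<'E'
from h import *
f0=np.array([-.24,.05,-3.01])
for x in (528,518.4):
    r=manip.move_linear((x,-120.5,32),feed=25,stop_force=7); manip.pause(0.15)
    print(r,manip.read_tool_pos(),(np.array(manip.read_wrist_force())-f0).round(2))
# lower toward grey flare: axis=TCP+49.7 ; rails top 67.3 -> TCP 22.6 touches at pin bottom
for z in (25,18,13):
    r=manip.move_linear((518.4,-120.5,z),feed=20,stop_force=5); manip.pause(0.1)
    print(z,r,np.round(manip.read_tool_pos(),2),(np.array(manip.read_wrist_force())-f0).round(2),manip.read_torque())
    if r: break
print(manip.read_time_s())
shot('wrist','b1')
E
python3 -c "
from meas import *
meas('b1')
im=np.load('b1.npz')['im']; cv2.imwrite('pics/b1b.png',np.clip(cv2.resize(im[110:350,130:370],(600,600)).astype(float)*1.8,0,255).astype(np.uint8)[:,:,::-1])"
```

```text
False [ 528.18356266 -120.52935787   31.97931067] [ 4.22 -0.19  0.43]
False [ 518.92078725 -120.58700349   32.09775905] [5.88 0.39 1.09]
25 True [ 520.05 -120.84   29.37] [ 6.29  0.73 -2.7 ] [ 0.03237311 -1.11002853 -0.02995717]
20.3667
top x -65.16 tilt pitch(deg) along y 0.2 roll 0.01
mid z: at y=0 -0.3 yaw deg 0.19
grey end y (top-face) [38.7 39.5]
stub n 598 y max [51.1 51.6] x crest [-55.  -54.5] z mid [-5.1 -0.   4.6]
```

View pics/b1b.png

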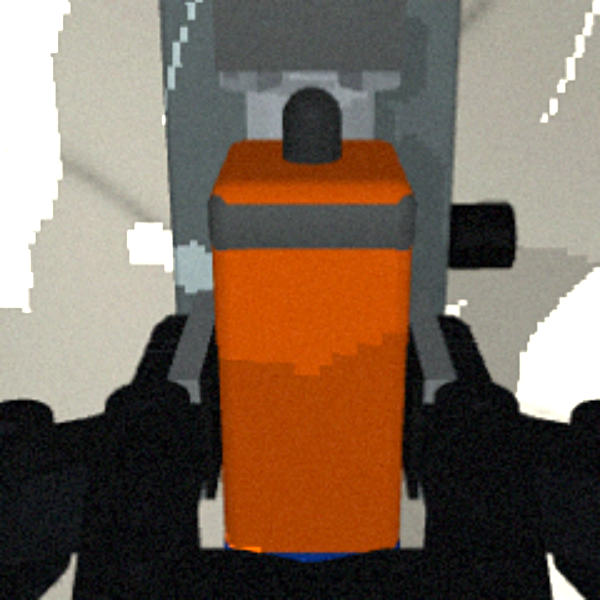

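That stop was a start-up transient (Fz −2.7, no contact possible yet at z=29). The stub at (312,92) is centred on the grey slot, which spans about (283–340). I'll continue lowering, more smoothly.

```bash
python3 - <<'E'
from h import *
f0=np.array([-.24,.05,-3.01])
print(np.round(manip.read_tool_pos(),2),(np.array(manip.read_wrist_force())-f0).round(2))
manip.move_linear((518.2,-120.5,27),feed=12,stop_force=9); manip.pause(.15)
print(np.round(manip.read_tool_pos(),2),(np.array(manip.read_wrist_force())-f0).round(2))
for z in (21,16,12,9):
    r=manip.move_linear((518.2,-120.5,z),feed=12,stop_force=6); manip.pause(0.1)
    f=np.array(manip.read_wrist_force())-f0
    print(z,r,np.round(manip.read_tool_pos(),2),f.round(2))
    if r or abs(f[1])>4 or f[2]>6: break
print(manip.read_time_s())
shot('wrist','b2')
E
python3 -c "
from meas import *
meas('b2')
im=np.load('b2.npz')['im']; cv2.imwrite('pics/b2b.png',np.clip(cv2.resize(im[110:350,130:370],(600,600)).astype(float)*1.8,0,255).astype(np.uint8)[:,:,::-1])"
```

```text
[ 520.11 -120.85   29.41] [ 6.84  0.26 -2.05]
[ 518.77 -120.69   27.08] [ 6.84 -0.45 -0.96]
21 False [ 518.8  -120.68   21.09] [ 7.23  0.47 -0.3 ]
16 False [ 518.86 -120.7    16.16] [ 6.83 -0.26  2.96]
12 False [ 518.83 -120.72   12.1 ] [ 6.   -0.49  0.85]
9 False [ 518.8  -120.71    9.08] [ 6.75 -0.6  -0.87]
23.4583
top x -65.15 tilt pitch(deg) along y 0.24 roll 0.03
mid z: at y=0 -0.29 yaw deg -0.16
grey end y (top-face) [38.6 39.4]
stub n 1851 y max [66.3 67. ] x crest [-54.7 -53.7] z mid [-6.9 -0.   6.9]
```

View pics/b2b.png

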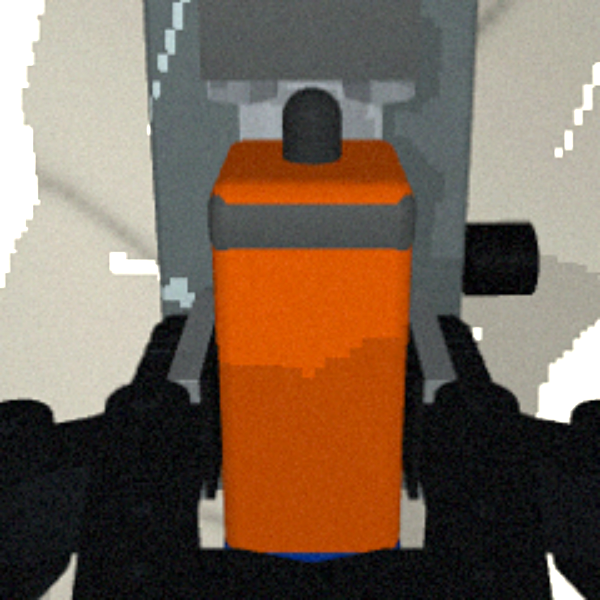

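Nose and stub are both in the slots with hardly any side force. Now down to the ledges.

```bash
python3 - <<'E'
from h import *
f0=np.array([-.24,.05,-3.01])
for z in (5,2.5,1,0,-1,-2,-3,-4):
    r=manip.move_linear((518.2,-120.5,z),feed=8,stop_force=5); manip.pause(0.1)
    f=np.array(manip.read_wrist_force())-f0
    print(z,r,np.round(manip.read_tool_pos(),2),f.round(2))
    if r or abs(f[1])>4 or f[2]>4.5: break
print(manip.read_time_s())
E
```

```text
5 False [ 518.69 -120.66    5.  ] [ 5.94 -0.13 -1.44]
2.5 False [ 518.29 -120.53    2.52] [ 3.3   0.36 -0.56]
1 False [ 518.24 -120.55    1.01] [ 4.23 -1.    1.34]
0 False [ 5.182e+02 -1.205e+02 -1.000e-02] [ 4.6  -1.32  1.19]
-1 True [ 519.14 -120.67   -0.8 ] [3.8 0.3 9.2]
25.9333
```

Fx fell from 6.8 to about 4 N, so the nose has snapped into its pocket. Ledge contact came at z≈−0.6, against −0.4 expected. I'll ease up slightly and slide towards the grey post.

```bash
python3 - <<'E'
from h import *
f0=np.array([-.24,.05,-3.01])
def st(l):
    f=np.array(manip.read_wrist_force())-f0; print(l,np.round(manip.read_tool_pos(),2),f.round(2))
manip.move_linear((518.4,-120.5,0.3),feed=6); manip.pause(.15); st('up')
for x in (522,525,527,528,528.8):
    r=manip.move_linear((x,-120.5,0.3),feed=8,stop_force=5); manip.pause(.1); st((x,r))
    if r: break
shot('wrist','c1'); print(manip.read_time_s())
E
python3 -c "
from meas import *
meas('c1')
im=np.load('c1.npz')['im']; cv2.imwrite('pics/c1b.png',np.clip(cv2.resize(im[110:350,130:370],(600,600)).astype(float)*1.8,0,255).astype(np.uint8)[:,:,::-1])"
```

```text
up [ 5.1837e+02 -1.2049e+02  2.3000e-01] [ 3.86 -0.43  0.75]
(522, False) [ 5.2194e+02 -1.2047e+02  2.8000e-01] [4.23 0.08 0.41]
(525, False) [ 5.2496e+02 -1.2049e+02  2.9000e-01] [3.71 0.59 0.82]
(527, False) [ 5.2699e+02 -1.2049e+02  2.9000e-01] [ 2.67 -0.32  1.66]
(528, False) [ 5.2800e+02 -1.2049e+02  2.9000e-01] [2.68 0.19 1.29]
(528.8, False) [ 5.2824e+02 -1.2039e+02  2.0000e-01] [-2.79 -1.    3.11]
29.075
top x -65.16 tilt pitch(deg) along y 0.3 roll 0.01
mid z: at y=0 -0.31 yaw deg 0.41
grey end y (top-face) [38.5 39.4]
stub n 1047 y max [57.6 57.6] x crest [-60.1 -60. ] z mid [-6.9  0.3  6.9]
```

View pics/c1b.png

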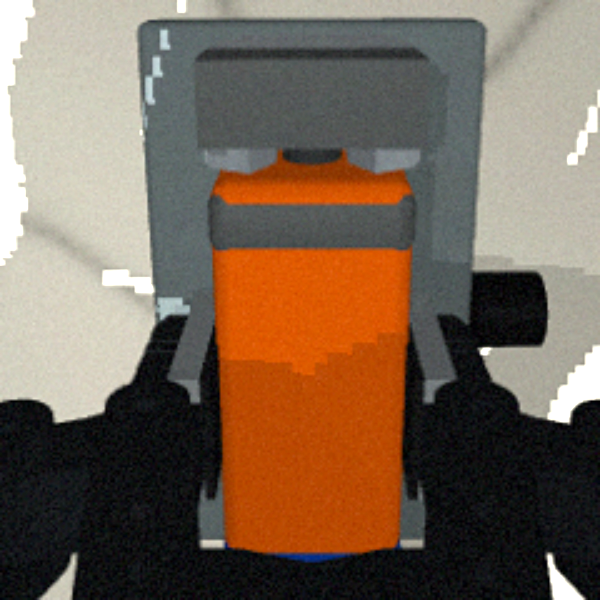

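The stub has gone under the grey back plate (only its root shows, at (312,155)), and the barrel end touched the rails at x≈528.2, as predicted. I'll lower the last bit, release slowly and retreat.

```bash
python3 - <<'E'
from h import *
manip.move_linear((528.1,-120.5,-0.3),feed=6,stop_force=5); manip.pause(.1)
print(manip.read_tool_pos(),manip.read_wrist_force())
manip.command_gripper(36,20); manip.command_gripper(60); print(manip.read_width())
manip.move_linear((528.1,-120.5,110),feed=80)
manip.move_linear((500,-120.5,150),feed=100); manip.pause(.2)
im,d,C=shot('wrist','e1'); s=shot('scene','e2')[0]
print(manip.read_time_s(),manip.read_wrist_force())
cv2.imwrite('pics/e1b.png',np.clip(cv2.resize(im[40:260,140:380],(720,660))[:590].astype(float)*1.8,0,255).astype(np.uint8)[:,:,::-1])
cv2.imwrite('pics/e2b.png',cv2.resize(s[130:230,150:280],(780,600),interpolation=cv2.INTER_CUBIC)[:,:,::-1])
vs,us=np.mgrid[0:384,0:512]; P=depthpts(C,np.c_[us.ravel(),vs.ravel()],d.ravel()).reshape(384,512,3)
m=(abs(P[...,1]+120)<25)&(P[...,0]>480)&(P[...,0]<569)&(abs(P[...,2]-65)<7)
hsv=cv2.cvtColor(im,cv2.COLOR_RGB2HSV); o=m&(hsv[...,1]>120)
k,l,st,c=cv2.connectedComponentsWithStats(o.astype(np.uint8)); i=1+np.argmax(st[1:,4]); X=P[l==i]
print('top z',np.median(X[:,2]),cv2.minAreaRect(X[:,:2].astype(np.float32)))
A=np.c_[X[:,:2],np.ones(len(X))]; print('tilt',np.degrees(np.linalg.lstsq(A,X[:,2],rcond=None)[0][:2]), np.percentile(X,[1,99],axis=0).round(1).tolist())
E
```

```text
[ 5.28264428e+02 -1.20467385e+02 -3.00900935e-01] [0.16546254 0.8718862  7.18271618]
60.14319756282197
32.475 [-0.70183801  0.65249333 -0.35198778]
top z 65.02197222063309 ((523.047119140625, -120.18049621582031), (32.037017822265625, 67.46812438964844), 89.90826416015625)
tilt [0.20228833 0.0916601 ] [[489.9, -135.7, 62.5], [556.6, -104.6, 66.7]]
```

View pics/e1b.png

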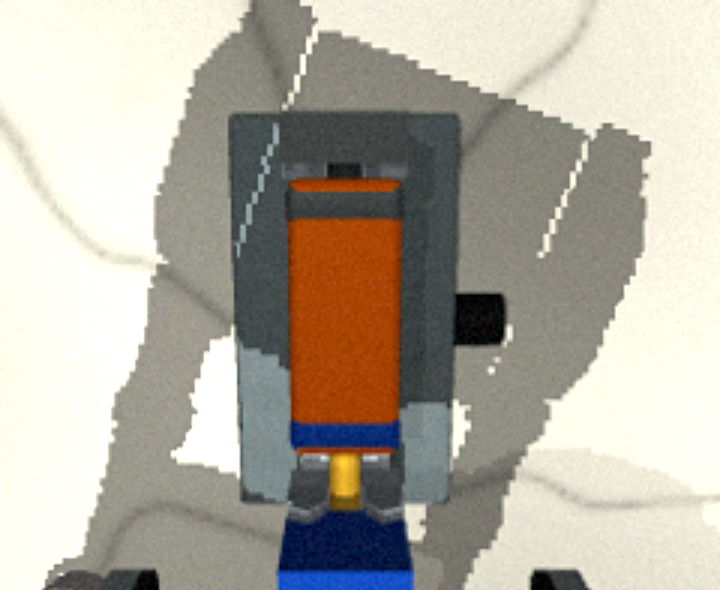

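View pics/e2b.png

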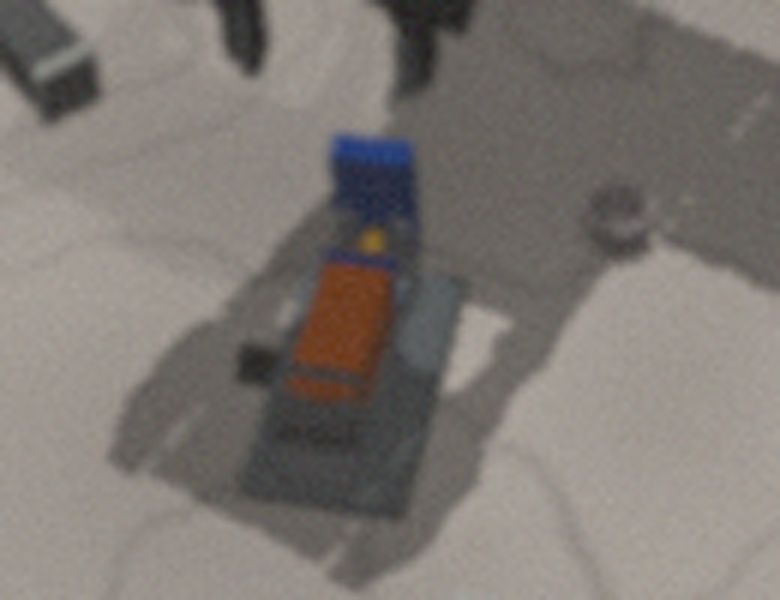

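The cartridge is level with its top at z=65.0 (65.3 expected), centred at y=−120.2. Its barrel starts at x≈489 (488 expected), and both pins reach into the posts. The gripper is clear, so I'm handing in.

```bash
python3 -c "
from workcell import manip
manip.close_job()"
```

```text
the job is handed in; nothing more can be done
```

The orange cartridge is fitted in the cradle, nose to the blue post, with both end pins in their pockets. I let go and handed the job in at about 32.5 s; no verdict is reported.

- **Fitting:** I pressed the nose in about 22 mm against the blue back plate at about 6–7 N. I then lowered the cartridge to the ledges, where the nose sprang into its pocket. Finally I slid it about 10 mm until the grey end met the rails.
- **Forces:** The highest cradle contact I read was about 9 N, on reaching the ledge. I only read forces between moves, so a brief higher peak is possible.
- **Last checks:**
  - The cartridge is level, with its top at z = 65.0 mm (65.3 expected).
  - It is centred within about 0.2 mm in y.
  - The barrel's blue end was at x ≈ 489 mm (488 expected).
  - In the last pictures the stub and nose both go into the posts, and the gripper is clear.
  - The pin tips themselves are hidden in the pockets, so their position is inferred from the barrel.
- **What went wrong:** The first grasp closed on air, because the finger ends are about 37 mm short of the stated TCP. I measured this with the wrist camera, and the second grasp worked.
- **Other disagreements:** One stop during the lowering looked like a force transient rather than contact. The carriage was clamped about 3.3 mm above its lowest setting.
- **Bystanders:** I touched none that I know of, but I did not re-measure their positions at the end.

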